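# Roll the solder tube into its outline

## Task

On the green repair mat a black solder tube lies on its side between two printed outlines. With fingertips on top of the tube, roll it across the mat and stop it so that it lies at rest inside the orange outline, square with it, then leave it alone. Only roll it from above: do not grip it, lift it or push it along from low at its side, and leave the other things on the mat where they are.

Things in the scene. Friction and masses are not known exactly. Their poses are not given: they have to be found in the camera images.
- tube_center (a point): Black solder tube (white end, red band), diameter 34 mm, length 98 mm, about 75 g, lying on its side. This point is the middle of the tube, on its axis, 20 mm above the table; the tube's highest line is 38 mm above the table. Its y axis is the tube's long axis (white end at -y), at the start within 3 degrees of the outlines' long direction; its z axis is up at the start and turns over as it rolls.
- orange_outline: Orange rectangle printed flat on the mat, the tube's place: 126 x 55 mm inside, line 4 mm wide, nothing to bump over. Origin at its centre, on the mat's top (3 mm above the table); its x axis is its long direction (126 mm), along which the tube must lie; its y axis is the short direction.
- white_outline: White rectangle of the same size, printed on the other side of the tube's start; not the tube's place. Origin at its centre, x axis along its long direction.
- repair_mat: Dark green mat, 220 x 440 x 3 mm, fixed. Origin: centre of its underside; y along the long side. The tube lies near its middle, an outline near each end; the tube rolls 70 to 115 mm along y. A flat fingertip on the tube's top moves twice as far as the tube, so several short strokes are usual; the tube stops within a few mm of a slow push. Friction of fingertip and mat about 0.6.
- cartridge: Bystander: yellow-brown film cartridge with a green band, 26 mm wide, 50 mm high, standing on the mat on the robot's side of the tube. Origin at the centre of its underside, z up.
- stopper: Bystander: small black rubber stopper, 22 mm wide, 18 mm high, standing on the mat on the far side of the tube. Origin at the centre of its underside.
- magnifier: Bystander: black eye loupe, 36 mm wide, 38 mm high, standing on the mat on the far side of the tube. Origin at the centre of its underside.
Not all that is in view belongs to the job. Of the things that look like the part that bears tube_center, take the one that is nearest to the robot's base at the start.

How it is judged:
By the outcome, as a careful person would: the job done as asked, in the order asked, and still so for the second after the job is handed in, with the robot touching nothing.
It also fails if it takes over 51 s, if anything falls off the work surface, if the arm or the gripper's body presses on something with over 40 N, if the wrist force passes 120 N, or if a joint passes its speed limit or range.

## Robot

A 6-joint arm with a two-finger parallel gripper is mounted at the origin on the work surface; the furniture and walls round the work are solid. World frame = base frame: x ahead of the robot, y to its left, z up, the work surface at z = 0. Lengths are in m, angles in rad, forces in N, time in s.
With the tool pointing down it reaches from about 0.25 to 0.725 m from the base axis. Payload 4 kg.
Tool frame: the origin (TCP) lies between the finger pads; the fingertips stand 8 mm ahead of it and the grasp point (between the pads) lies 11 mm behind it (bot.tip_reach is the distance from the TCP to the fingertips, in m); z points along the fingers, y is the line along which they close (so a half turn about z gives the same grasp; the last joint's range is limited). The gripper opens to 85 mm and grips with 20 to 120 N. Pads are 22 mm wide; open, the fingers measure 114 mm over their backs; the gripper's body (76 mm by 85 mm) begins 54 mm behind the grasp point. The pads swing forward as they close: fully open they stand 13 mm farther back than shut.
Start: joints at [-1.267, 0.241, 0.005, 1.335, 0, 1.571], TCP at [0.15, -0.477, 0.239] pointing down, gripper open.
Joint ranges: [-2.72, 2.72], [-1.05, 1.87], [-1.09, 1.28], [-1.99, 2.15], [-1.42, 1.44], [-3.14, 3.14]. Speed limits (rad/s): [2.79, 2.79, 3.14, 3.14, 3.14, 3.14].

## Interface

Orientations are given as a unit quaternion [x, y, z, w].
In Python, from workcell import bot gives the robot as it stands.
- The arm moves only by the tool move_arm, never from a script. Its argument "deltas" is a list of rows, each a list of 7 numbers: the opening, from 0 (shut) to 1 (fully open), then the shift along the tool's x, y, z in mm, then the turn, a rotation vector about the tool's x, y, z in degrees. In form: [[gripper, tx, ty, tz, ax, ay, az], ...]. A call has 1 to 10 rows; each row shifts and turns the commanded pose from where the row before left it, along the tool's axes as they then stand; what a row does not reach is not made up. A row lasts 1/12 s, in which the tool goes at most 41.7 mm and 7.16 degrees, less where a joint would pass 70% of its speed; a pose out of reach is approached as far as the arm can. A call is refused whole if a number of a shift passes 41.7 or a number of a turn 7.16, either way. A call with a gripper value outside its range is refused whole. The fingers move at their own pace and stop on an object; the grip force is fixed at half the most. Time passes only in rows, so rows that do not move let the fingers close. It gives the time, the measured TCP pose, the force, the opening and the grip force at its end, in the units of the state.
- bot.get_obs(): the state, without advancing time (a new reading comes with each control period).
- bot.camera(name): name is "scene" or "top"; returns the picture (384x512x3 uint8, blue, green, red); there is no depth.
- bot.calibration(name): a dict with "K" (3x3 intrinsics, pixels), "position" and "orientation" of the camera in the world. Camera axes: x right, y down, z forward; pixel columns grow to the right and rows downward; lengths in m; the calibration is good to about 2 mm. A picture is of the moment at which its call begins. calibration takes no time and is no camera call.
- bot.job_done(): hands the job in; it is judged then, once.
Trained networks look in the newest picture that a camera, given by its name, has taken for a name from the list of things; names that differ only in an ending like _2 or _b are one class to them, and where a whole thing is asked for, a point or a joint stands for the part that bears it (a point fixed in the world has none). Each returns a list of dicts, best first, with "conf" (0 to 1); they miss things now and then, are a little off and sometimes report something else, mostly with a low value. They report only what shows in the picture. A call takes as long as a camera call. They do not tell look-alikes from the thing itself.
- bot.outline_of(query, camera): "pixels" (384x512 bool, what is visible of it) and "rect" ([left, top, width, height] in pixels, round what is visible of it).
The state is a dict: "clock": time; "joint_pos": joint angles; "joint_vel": joint speeds; "tau": joint torques, N m; "eef_pos": TCP position; "tool_rot": TCP orientation; "ft_force": force on the tool from outside, world axes, zero at the start; "ft_torque": the same for the moment, N m; "grip_width": finger opening in m; "grasp_force": force on a finger pad.
Only numpy, scipy, OpenCV 4.12 (cv2) and the standard library are available. Lean on these libraries where they do the work, as an engineer would, in place of code of your own. Each camera call takes 0.05 s, during which the arm holds its last target. There are 200 camera calls.

## Working session

There is one attempt and no reset: what is moved stays moved. The work goes in short steps, Python scripts to look and compute and a tool call to move; the robot and the scene stay as the last step left them, time stands still between calls to the robot, and variables do not carry over. Pictures are saved under pics/ and viewed, at most 10 in all, crops included, and the job is handed in when it is done.

Besides the shell and the picture viewer there is one more tool, called after "Call:" as name([rows], argument=value, ...), one row to a line, values as JSON. move_arm: Moves the arm, as the interface text tells. Its arguments: {"type":"object","properties":{"deltas":{"type":"array","items":{"type":"array","items":{"type":"number"}}}},"required":["deltas"]}

```bash
mkdir -p pics
cat > h.py <<'E'
import numpy as np, cv2
from scipy.spatial.transform import Rotation as R
from workcell import bot
def ray(cam,px):
    c=bot.calibration(cam); K=np.array(c["K"]); M=R.from_quat(c["orientation"]).as_matrix()
    px=np.atleast_2d(px).astype(float)
    d=(np.linalg.inv(K)@np.c_[px,np.ones(len(px))].T).T@M.T
    return np.array(c["position"]),d
def atz(cam,px,z):
    o,d=ray(cam,px); return o+d*((z-o[2])/d[:,2])[:,None]
def proj(cam,P):
    c=bot.calibration(cam); K=np.array(c["K"]); M=R.from_quat(c["orientation"]).as_matrix()
    q=(np.atleast_2d(P)-np.array(c["position"]))@M@K.T
    return q[:,:2]/q[:,2:]
def tri(p1,p2):
    o1,d1=ray("top",p1); o2,d2=ray("scene",p2); d1=d1[0];d2=d2[0]
    s=np.linalg.lstsq(np.c_[d1,-d2],o2-o1,rcond=None)[0]
    a=o1+s[0]*d1;b=o2+s[1]*d2
    return (a+b)/2,np.linalg.norm(a-b)
E
python3 - <<'E'
from h import *
np.set_printoptions(precision=3,suppress=True)
ims={}
for c in("top","scene"):
    im=bot.camera(c); ims[c]=im; cv2.imwrite(f"pics/{c}0.png",im)
    print(c,bot.calibration(c)["position"])
cv2.imwrite("pics/both0.png",cv2.resize(np.hstack([ims["top"],ims["scene"]]),None,fx=.78,fy=.78))
for n in("tube_center","orange_outline","white_outline","repair_mat","cartridge","stopper","magnifier"):
    for c in("top","scene"):
        for r in bot.outline_of(n,c):
            m=r["pixels"].astype(np.uint8); ys,xs=np.nonzero(m)
            print(n,c,round(r["conf"],2),r["rect"],[round(xs.mean(),1),round(ys.mean(),1)],[np.round(v,1) for v in cv2.minAreaRect(np.c_[xs,ys].astype(np.float32))] , atz(c,[xs.mean(),ys.mean()],.02)[0])
s=bot.get_obs();print(s)
E
```

```text
top [0.212 0.124 1.003]
scene [-0.264  0.64   0.595]
tube_center top 0.85 [106.9, 252.6, 44.7, 22.9] [np.float64(127.5), np.float64(263.1)] [array([127.6, 263.1]), array([43.1, 14.3]), np.float64(9.2)] [0.373 0.402 0.02 ]
tube_center top 0.66 [256.0, 197.7, 18.1, 40.0] [np.float64(264.4), np.float64(216.1)] [array([264.3, 216. ]), array([40.3, 13.8]), np.float64(87.3)] [0.447 0.064 0.02 ]
tube_center top 0.63 [375.8, 168.1, 27.5, 42.0] [np.float64(390.1), np.float64(187.7)] [array([389.5, 188.1]), array([15.4, 41.4]), np.float64(22.4)] [ 0.481 -0.258  0.02 ]
tube_center scene 0.73 [150.6, 252.1, 44.9, 28.5] [np.float64(173.2), np.float64(266.6)] [array([173.6, 266.7]), array([17.5, 51.7]), np.float64(74.9)] [0.37 0.4  0.02]
tube_center scene 0.68 [347.0, 147.3, 19.3, 21.7] [np.float64(356.0), np.float64(156.2)] [array([356., 156.]), array([25. , 11.6]), np.float64(63.4)] [ 0.473 -0.252  0.02 ]
tube_center scene 0.64 [263.5, 185.2, 34.4, 24.3] [np.float64(280.1), np.float64(195.5)] [array([279.9, 195.5]), array([34.8, 11.9]), np.float64(38.7)] [0.445 0.063 0.02 ]
tube_center scene 0.5
[... 1591 characters left out ...]
., 183.]), array([16., 14.]), np.float64(90.0)] [0.547 0.183 0.02 ]
magnifier scene 0.65 [213.1, 181.1, 14.1, 21.5] [np.float64(218.6), np.float64(194.0)] [array([219., 194.]), array([18., 14.]), np.float64(90.0)] [0.549 0.181 0.02 ]
{'clock': 0.8, 'joint_pos': array([-1.267,  0.241,  0.005,  1.335, -0.   ,  1.571]), 'joint_vel': array([-0.001, -0.   , -0.001,  0.001,  0.001,  0.   ]), 'tau': array([  0.001, -37.215,  25.268,   0.001,   0.   ,   0.   ]), 'eef_pos': array([ 0.15 , -0.477,  0.239]), 'tool_rot': array([ 0.988,  0.151, -0.   ,  0.   ]), 'ft_force': array([-0.599,  0.607,  0.018]), 'ft_torque': array([-0.045, -0.018,  0.009]), 'grasp_force': 0.0, 'grip_width': 0.0857220837897174}
```

View pics/top0.png

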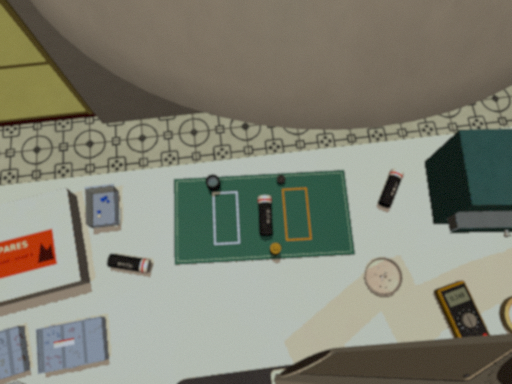

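View pics/scene0.png

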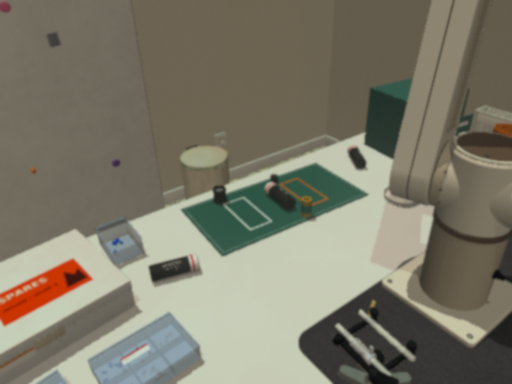

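The pictures show three look-alike black tubes. In the top view they are at (127,263) on the bench at left, (264,216) on the mat between the outlines, and (390,188) on the bench at right. Their base distances are about 0.55, 0.45 and 0.55 m, so the tube on the mat is both the nearest and the one described. The orange outline is at (297,213) in the top view, on the -y side of the tube. The cartridge is at (275,249), the stopper at (280,180) and the magnifier at (212,183).

```bash
cat >> h.py <<'E'
def orange(cam,im,box):
    l,t,w,h=box; hsv=cv2.cvtColor(im,cv2.COLOR_BGR2HSV)
    m=cv2.inRange(hsv,(5,120,90),(22,255,255)); k=np.zeros_like(m);k[t:t+h,l:l+w]=1; m=m*k
    n,lab,st,_=cv2.connectedComponentsWithStats(m); i=1+np.argmax(st[1:,2]*st[1:,3])
    ys,xs=np.nonzero(lab==i); P=atz(cam,np.c_[xs,ys],.003)[:,:2]
    return cv2.minAreaRect((P*1000).astype(np.float32)),(xs,ys)
def tube(cam,near):
    rs=[r for r in bot.outline_of("tube_center",cam)]
    best=min(rs,key=lambda r:np.hypot(r["rect"][0]+r["rect"][2]/2-near[0],r["rect"][1]+r["rect"][3]/2-near[1]))
    return best["pixels"].astype(np.uint8)
E
python3 - <<'E'
from h import *
from scipy.optimize import least_squares
np.set_printoptions(precision=4,suppress=True)
T=bot.camera("top");S=bot.camera("scene")
for c,im,b in(("top",T,(275,178,50,64)),("scene",S,(268,165,70,45))):
    r,_=orange(c,im,b); print("orange",c,[np.round(v,1) for v in r])
mt=tube("top",(264,216)); ms=tube("scene",(280,195))
def cen(m):
    ys,xs=np.nonzero(m);return [xs.mean()+0.,ys.mean()],xs,ys
(ct,xt,yt),(cs,xs_,ys_)=cen(mt),cen(ms)
print("tri",tri(ct,cs),len(xt),len(xs_))
# model fit: cylinder silhouettes compared in position & direction of hull
def hull(cam,x,y,z,a):
    u=np.array([np.cos(a),np.sin(a),0]);n=np.array([-u[1],u[0],0]);th=np.linspace(0,2*np.pi,24)
    P=[np.array([x,y,z])+s*.049*u+.017*(np.cos(t)*n+np.sin(t)*np.array([0,0,1])) for s in(-1,1) for t in th]
    return cv2.convexHull(proj(cam,np.array(P)).astype(np.float32))
def mask(cam,p):
    m=np.zeros((384*4,512*4),np.uint8);cv2.fillConvexPoly(m,np.round((hull(cam,*p)+.5)*4).astype(np.int32),1)
    return cv2.resize(m.astype(np.float32),(512,384),interpolation=cv2.INTER_AREA)
from scipy.optimize import minimize
def fit(cams,fixz=None):
    f=lambda q:sum(np.abs(mask(c,(q[0]/1e3,q[1]/1e3,(fixz or q[2]/1e3),q[3]/100))-m).sum() for c,m in cams)
    return minimize(f,[447,64,20,0],method="Nelder-Mead",options=dict(initial_simplex=np.array([447,64,20,0])+np.r_[[[0]*4],np.diag([8,8,8,8])]))
for cams in ([("top",mt),("scene",ms)],[("top",mt)],[("scene",ms)]):
    r=fit(cams,None if len(cams)==2 else .02); print(r.x,r.fun)
crop=cv2.resize(T[160:270,165:360],None,fx=4,fy=4,interpolation=cv2.INTER_CUBIC)
cv2.imwrite("pics/crop1.png",crop)
print("tip",bot.tip_reach, "scene row0 height over mat", [atz("scene",[280,0],z)[0] for z in(.5,.7)])
for n in("cartridge","stopper"):
    for c in("top","scene"):
        pass
E
```

```text
orange top [array([448.4, -16.8]), array([ 64.6, 136. ]), np.float64(86.3)]
orange scene [array([446.1, -15.5]), array([ 64.5, 136.1]), np.float64(86.3)]
tri (array([0.4457, 0.0644, 0.0217]), np.float64(0.0009184921629526445)) 582 431
[446.8707  64.5484  21.3547 -10.7416] 89.1875
[446.8582  64.3204  31.3116  -8.6209] 35.1875
[452.414   62.4568  30.5525 -12.9209] 38.625
tip 0.008 scene row0 height over mat [array([0.3249, 0.1614, 0.5   ]), array([-0.9122,  1.1663,  0.7   ])]
```

View pics/crop1.png

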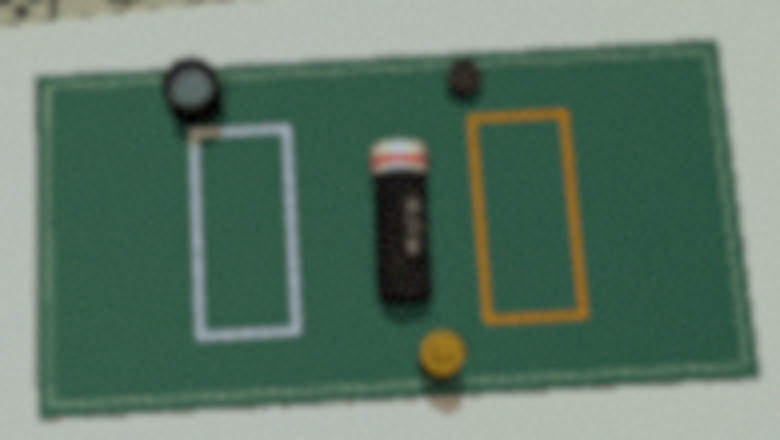

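Run:
```python
from h import *
np.set_printoptions(precision=1,suppress=True)
print("cartridge top",atz("top",[275.5,248.7],.05), "orange far-left corner",atz("top",[165+473/4,160+118/4],.003),"near-left",atz("top",[165+487/4,160+320/4],.003))
s=bot.get_obs(); p=np.array(s["eef_pos"])*1e3; r=R.from_quat(s["tool_rot"])
t=np.array([447.4,72.5,239.]); 
d=(t-p)/15.5
for i in range(10):
    print(r.inv().apply(d)); p=p+d; r=r*R.from_rotvec([0,0,np.radians(-6.89)])
print(p,r.as_matrix(), r.inv().apply(t-p))
```

```text
cartridge top [[0.4 0.1 0.1]] orange far-left corner [[0.5 0.  0. ]] near-left [[0.4 0.  0. ]]
[ 28.9 -28.1   0. ]
[ 32.1 -24.4   0. ]
[ 34.8 -20.4   0. ]
[ 37.  -16.1   0. ]
[ 38.7 -11.5   0. ]
[39.8 -6.8  0. ]
[40.3 -2.   0. ]
[40.2  2.9  0. ]
[39.6  7.7  0. ]
[38.4 12.4  0. ]
[ 341.7 -122.5  239.1] [[ 0.1  1.   0. ]
 [ 1.  -0.1 -0. ]
 [-0.   0.  -1. ]] [201.4  92.9   0.1]
```

Call:
move_arm([
  [0.65, 28.9, -28.1, 0, 0, 0, -6.89],
  [0.65, 32.1, -24.4, 0, 0, 0, -6.89],
  [0.65, 34.8, -20.4, 0, 0, 0, -6.89],
  [0.65, 37, -16.1, 0, 0, 0, -6.89],
  [0.65, 38.7, -11.5, 0, 0, 0, -6.89],
  [0.65, 39.8, -6.8, 0, 0, 0, -6.89],
  [0.65, 40.3, -2, 0, 0, 0, -6.89],
  [0.65, 40.2, 2.9, 0, 0, 0, -6.89],
  [0.65, 39.6, 7.7, 0, 0, 0, -6.89],
  [0.65, 38.4, 12.4, 0, 0, 0, -6.89],
])

```text
clock: 1.83
eef_pos: [0.3423, -0.1206, 0.2397]
tool_rot: [0.728, 0.686, 0.0, 0.001]
ft_force: [-0.3, -0.9, -0.3]
grip_width: 0.0557
grasp_force: 0.0
```

```bash
cat >> h.py <<'E'
def err(t):
    s=bot.get_obs(); p=np.array(s["eef_pos"])*1e3; r=R.from_quat(s["tool_rot"]); M=r.as_matrix()
    print("pos",p.round(1),"shift",r.inv().apply(np.array(t)-p).round(1),"toolx yaw",np.degrees(np.arctan2(M[1,0],M[0,0])).round(2),"f",np.round(s["ft_force"],2),"w",round(s["grip_width"],4),"t",s["clock"])
E
python3 -c "
from h import *
err([447.4,72.5,75])
print('cart',atz('top',[275.5,248.7],.05).round(4),atz('top',[165+473/4,160+118/4],.003).round(4),atz('top',[165+487/4,160+320/4],.003).round(4))"
```

```text
pos [ 342.3 -120.6  239.7] shift [199.   93.4 164.7] toolx yaw 86.63 f [-0.29 -0.9  -0.26] w 0.0557 t 1.8333
cart [[0.3589 0.0505 0.05  ]] [[0.5138 0.0062 0.003 ]] [[0.384  0.0164 0.003 ]]
```

Call:
move_arm([
  [0.65, 33.2, 15.6, 14, 0, 0, 0],
  [0.65, 33.2, 15.6, 14, 0, 0, 0],
  [0.65, 33.2, 15.6, 14, 0, 0, 0],
  [0.65, 33.2, 15.6, 14, 0, 0, 0],
  [0.65, 33.2, 15.6, 14, 0, 0, 0],
  [0.65, 33.2, 15.6, 14, 0, 0, 0],
  [0.65, 0, 0, 20, 0, 0, 0.3],
  [0.65, 0, 0, 20, 0, 0, 0],
  [0.65, 0, 0, 20, 0, 0, 0],
  [0.65, 0, 0, 15, 0, 0, 0],
])

```text
clock: 2.67
eef_pos: [0.4474, 0.0707, 0.0787]
tool_rot: [0.731, 0.682, -0.001, -0.0]
ft_force: [0.2, -0.4, 0.4]
grip_width: 0.0561
grasp_force: 0.0
```

```bash
python3 -c "
from h import *
err([447.4,72.5,55])
a=bot.camera('top');b=bot.camera('scene')
a=cv2.resize(a[160:270,200:340],(560,440),interpolation=cv2.INTER_CUBIC);b=cv2.resize(b[120:240,200:360],None,fx=3.5,fy=3.5,interpolation=cv2.INTER_CUBIC)[:420]
cv2.imwrite('pics/c2.png',b)
err([447.4,72.5,55])
"
```

```text
pos [447.4  70.7  78.7] shift [ 1.8 -0.  23.7] toolx yaw 86.07 f [ 0.22 -0.44  0.41] w 0.0561 t 2.6667
pos [445.7  70.2  78. ] shift [ 2.5  1.6 23. ] toolx yaw 86.03 f [-0.86  0.19 -0.25] w 0.0555 t 2.7667
```

View pics/c2.png

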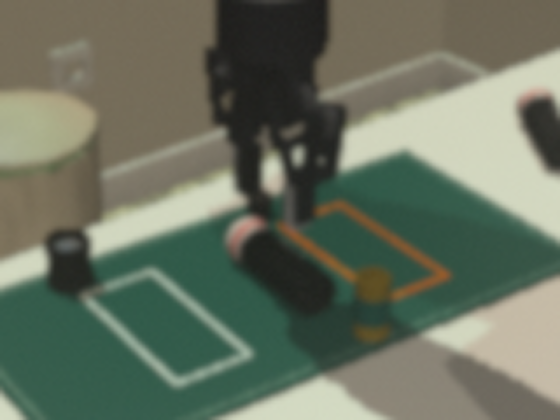

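The crop shows both fingers above the tube and spread along its axis, with the cartridge clear at about (372,305). Next I descend to contact.

Call:
move_arm([
  [0.65, 2, 0.5, 12, 0, 0, 0],
  [0.65, 0, 0, 12, 0, 0, 0],
  [0.65, 0, 0, 3, 0, 0, 0],
  [0.65, 0, 0, 2, 0, 0, 0],
  [0.65, 0, 0, 1, 0, 0, 0],
  [0.65, 0, 0, 1, 0, 0, 0],
  [0.65, 0, 0, 0, 0, 0, 0],
])

```text
clock: 3.35
eef_pos: [0.4491, 0.0723, 0.0499]
tool_rot: [0.731, 0.682, 0.0, 0.0]
ft_force: [-0.7, -0.2, -1.1]
grip_width: 0.0556
grasp_force: 0.0
```

Call:
move_arm([
  [0.65, 0, 0, 1, 0, 0, 0],
  [0.65, 0, 0, 1, 0, 0, 0],
  [0.65, 0, 0, 1, 0, 0, 0],
  [0.65, 0, 0, 0, 0, 0, 0],
])

```text
clock: 3.68
eef_pos: [0.4485, 0.0723, 0.0462]
tool_rot: [0.731, 0.682, -0.0, -0.0]
ft_force: [-0.8, 0.2, -0.0]
grip_width: 0.0552
grasp_force: 0.0
```

Call:
move_arm([
  [0.65, 0, 0, 1, 0, 0, 0],
  [0.65, 0, 0, 1, 0, 0, 0],
  [0.65, 0, 0, 0, 0, 0, 0],
])

```text
clock: 3.93
eef_pos: [0.4485, 0.0723, 0.0441]
tool_rot: [0.731, 0.682, -0.0, -0.0]
ft_force: [0.5, -0.4, 0.2]
grip_width: 0.0558
grasp_force: 0.0
```

Call:
move_arm([
  [0.65, 0, 0, 1, 0, 0, 0],
  [0.65, 0, 0, 1, 0, 0, 0],
  [0.65, 0, 0, 0, 0, 0, 0],
])

```text
clock: 4.18
eef_pos: [0.4485, 0.0723, 0.0421]
tool_rot: [0.731, 0.682, -0.0, -0.0]
ft_force: [0.3, -0.3, -0.4]
grip_width: 0.0557
grasp_force: 0.0
```

Call:
move_arm([
  [0.65, 0, 0, 1, 0, 0, 0],
  [0.65, 0, 0, 0, 0, 0, 0],
])

```text
clock: 4.35
eef_pos: [0.4486, 0.0723, 0.0412]
tool_rot: [0.731, 0.682, -0.0, -0.0]
ft_force: [0.1, -0.4, -0.1]
grip_width: 0.0552
grasp_force: 0.0
```

Call:
move_arm([
  [0.65, 0, 0, 1, 0, 0, 0],
  [0.65, 0, 0, 0, 0, 0, 0],
])

```text
clock: 4.52
eef_pos: [0.4488, 0.0724, 0.0404]
tool_rot: [0.731, 0.682, 0.0, 0.0]
ft_force: [-1.4, -0.7, 1.8]
grip_width: 0.0555
grasp_force: 0.8
```

Call:
move_arm([
  [0.65, 0, 0, 1, 0, 0, 0],
  [0.65, 0, 0, 0, 0, 0, 0],
])

```text
clock: 4.68
eef_pos: [0.4489, 0.0727, 0.0401]
tool_rot: [0.731, 0.682, 0.001, -0.0]
ft_force: [-1.6, 1.3, 7.0]
grip_width: 0.0555
grasp_force: 3.5
```

Call:
move_arm([
  [0.65, -2, 0, 0, 0, 0, 0],
  [0.65, -3.5, 0, 0, 0, 0, 0],
  [0.65, -4, 0, 0, 0, 0, 0],
  [0.65, -4, 0, 0, 0, 0, 0],
  [0.65, -4, 0, 0, 0, 0, 0],
  [0.65, -4, 0, 0, 0, 0, 0],
  [0.65, -3.5, 0, 0, 0, 0, 0],
  [0.65, -3, 0, 0, 0, 0, 0],
  [0.65, -2, 0, 0, 0, 0, 0],
  [0.65, 0, 0, 0, 0, 0, 0],
])

```text
clock: 5.52
eef_pos: [0.4463, 0.0423, 0.0406]
tool_rot: [0.731, 0.682, 0.0, -0.0]
ft_force: [-5.8, 0.4, 12.8]
grip_width: 0.0556
grasp_force: 6.6
```

```bash
python3 -c "
from h import *
err([447.4,72.5,55])
b=bot.camera('scene')
b=cv2.resize(b[120:240,200:360],None,fx=3.5,fy=3.5,interpolation=cv2.INTER_CUBIC)[:420]
cv2.imwrite('pics/c3.png',b)
err([447.4,72.5,55])
"
```

```text
pos [446.3  42.3  40.6] shift [ 30.2  -1.  -14.4] toolx yaw 85.99 f [-5.83  0.41 12.83] w 0.0556 t 5.5167
pos [446.3  42.4  40.6] shift [ 30.1  -1.  -14.4] toolx yaw 85.99 f [-4.67 -0.12 13.39] w 0.0558 t 5.5667
```

View pics/c3.png

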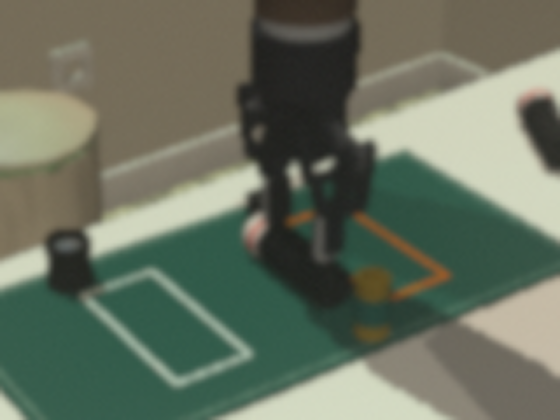

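Call:
move_arm([
  [0.65, 0, 0, -2, 0, 0, 0],
  [0.65, 0, 0, -10, 0, 0, 0],
  [0.65, 0, 0, -20, 0, 0, 0],
  [0.65, 30, 0, -20, 0, 0, 0],
  [0.65, 40, 0, -20, 0, 0, 0],
  [0.65, 40, 0, -10, 0, 0, 0],
  [0.65, 0, 0, 0, 0, 0, 0],
])

```text
clock: 6.15
eef_pos: [0.457, 0.1558, 0.1229]
tool_rot: [0.729, 0.684, 0.005, 0.001]
ft_force: [1.0, -0.6, 0.1]
grip_width: 0.0557
grasp_force: 0.0
```

```bash
cat >> h.py <<'E'
def dark(cam,roi):
    """tube body edges straight from the picture: non-green pixels in a roi, biggest blob"""
    im=bot.camera(cam); l,t,w,h=roi; hsv=cv2.cvtColor(im,cv2.COLOR_BGR2HSV)
    return im
def hull(cam,x,y,z,a):
    u=np.array([np.cos(a),np.sin(a),0]);n=np.array([-u[1],u[0],0]);th=np.linspace(0,2*np.pi,24)
    P=[np.array([x,y,z])+s*.049*u+.017*(np.cos(t)*n+np.sin(t)*np.array([0,0,1])) for s in(-1,1) for t in th]
    return cv2.convexHull(proj(cam,np.array(P)).astype(np.float32))
def mask(cam,p):
    m=np.zeros((384*4,512*4),np.uint8);cv2.fillConvexPoly(m,np.round((hull(cam,*p)+.5)*4).astype(np.int32),1)
    return cv2.resize(m.astype(np.float32),(512,384),interpolation=cv2.INTER_AREA)
def fittube(g):
    from scipy.optimize import minimize
    cams=[]
    for c in("top","scene"):
        bot.camera(c); cams.append((c,tube(c,proj(c,[g[0]/1e3,g[1]/1e3,.02])[0])))
    for cc in (cams,cams[:1],cams[1:]):
        f=lambda q:sum(np.abs(mask(c,(q[0]/1e3,q[1]/1e3,.02,np.radians(q[2])))-m).sum() for c,m in cc)
        q0=np.array([g[0],g[1],-4.]); r=minimize(f,q0,method="Nelder-Mead",options=dict(initial_simplex=q0+np.r_[[[0]*3],np.diag([6,6,5])]))
        a=np.radians(-3.7);d=r.x[:2]-[447.3,-16.2]
        print([c for c,_ in cc],r.x.round(1),"res",round(r.fun,1),"outline frame",round(d@[np.cos(a),np.sin(a)],1),round(d@[-np.sin(a),np.cos(a)],1))
E
python3 -c "
from h import *
fittube([446,48])
err([446,48,60])
"
```

```text
['top', 'scene'] [448.4  48.2  -7.4] res 1237.9 outline frame -3.0 64.3
['top'] [445.8  50.5  -2.2] res 1178.2 outline frame -5.8 66.5
['scene'] [448.5  48.2  -7.1] res 56.7 outline frame -3.0 64.4
pos [453.2 148.8 119.2] shift [-1.01e+02 -1.00e-01  5.93e+01] toolx yaw 86.01 f [ 0.2  -0.7  -0.97] w 0.0552 t 6.35
```

```bash
python3 -c "
from h import *
a=bot.camera('top');b=bot.camera('scene')
z=lambda i,l,t:cv2.resize(i[t:t+95,l:l+130],None,fx=3,fy=3,interpolation=cv2.INTER_CUBIC)
cv2.imwrite('pics/c4.png',np.hstack([z(a,205,165),z(b,220,140)]))
"
```

```text
(no output)
```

View pics/c4.png

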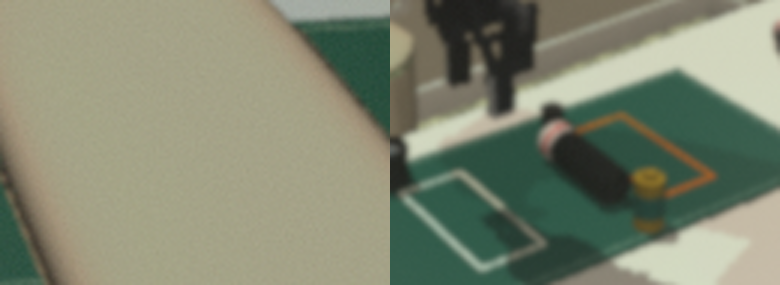

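```bash
python3 -c "
from h import *
err([447.5,56.5,42])
"
```

```text
pos [453.2 148.1 119.1] shift [-91.7   0.9  77.2] toolx yaw 85.92 f [ 0.2  -0.12  0.41] w 0.0554 t 6.45
```

Call:
move_arm([
  [0.65, -30, 0.3, 0, 0, 0, 1],
  [0.65, -30, 0.3, 15, 0, 0, 1],
  [0.65, -31.7, 0.3, 20, 0, 0, 0],
  [0.65, 0, 0, 20, 0, 0, 0],
  [0.65, 0, 0, 16, 0, 0, 0],
  [0.65, 0, 0, 4, 0, 0, 0],
  [0.65, 0, 0, 1, 0, 0, 0],
  [0.65, 0, 0, 0, 0, 0, 0],
])

```text
clock: 7.12
eef_pos: [0.4468, 0.0575, 0.0439]
tool_rot: [0.743, 0.669, -0.0, -0.0]
ft_force: [0.9, -0.6, 0.6]
grip_width: 0.0558
grasp_force: 0.0
```

```bash
python3 -c "
from h import *
err([447.5,56.5,39.5])
"
```

```text
pos [446.8  57.5  43.9] shift [-0.9  0.8  4.4] toolx yaw 83.95 f [ 0.94 -0.63  0.63] w 0.0558 t 7.1167
```

Call:
move_arm([
  [0.65, -0.5, 0.8, 2.5, 0, 0, 0],
  [0.65, 0, 0, 1.2, 0, 0, 0],
  [0.65, 0, 0, 0.8, 0, 0, 0],
  [0.65, 0, 0, 0, 0, 0, 0],
])

```text
clock: 7.45
eef_pos: [0.4487, 0.0578, 0.0403]
tool_rot: [0.743, 0.669, 0.001, 0.001]
ft_force: [0.5, 0.2, 4.6]
grip_width: 0.0556
grasp_force: 1.8
```

Call:
move_arm([
  [0.65, -2, 0, 0.3, 0, 0, 0],
  [0.65, -3.5, 0, 0, 0, 0, -0.4],
  [0.65, -4, 0, 0, 0, 0, -0.5],
  [0.65, -4, 0, 0, 0, 0, -0.5],
  [0.65, -4, 0, 0, 0, 0, -0.5],
  [0.65, -4, 0, 0, 0, 0, -0.5],
  [0.65, -4, 0, 0, 0, 0, -0.4],
  [0.65, -3.5, 0, 0, 0, 0, 0],
  [0.65, -2, 0, 0, 0, 0, 0],
  [0.65, 0, 0, 0, 0, 0, 0],
])

```text
clock: 8.28
eef_pos: [0.446, 0.0263, 0.0407]
tool_rot: [0.727, 0.687, 0.001, 0.001]
ft_force: [-2.9, 0.5, 11.8]
grip_width: 0.0557
grasp_force: 5.5
```

Call:
move_arm([
  [0.65, 0, 0, -2, 0, 0, 0],
  [0.65, 0, 0, -10, 0, 0, 0],
  [0.65, 8, 0, -8, 0, 0, 0],
  [0.65, 8, 0, 0, 0, 0, 0],
  [0.65, 0, 0, 0, 0, 0, 0],
])

```text
clock: 8.7
eef_pos: [0.4468, 0.044, 0.0596]
tool_rot: [0.726, 0.688, 0.001, 0.0]
ft_force: [0.3, 0.5, 0.1]
grip_width: 0.0555
grasp_force: 0.0
```

```bash
python3 -c "
from h import *
fittube([446,32])
err([446,40,42])
"
```

```text
['top', 'scene'] [447.2  34.1  -7.6] res 1043.9 outline frame -3.3 50.2
['top'] [452.4  23.8  -0.6] res 977.9 outline frame 2.6 40.3
['scene'] [447.4  33.9  -7.6] res 63.5 outline frame -3.1 50.0
pos [445.5  42.6  58.6] shift [-2.6  0.6 16.6] toolx yaw 86.84 f [ 1.27 -0.25 -0.5 ] w 0.0557 t 8.9
```

Call:
move_arm([
  [0.65, 0, 0, 12, 0, 0, 0.5],
  [0.65, 0, 0, 4, 0, 0, 0],
  [0.65, 0, 0, 2, 0, 0, 0],
  [0.65, 0, 0, 1.2, 0, 0, 0],
  [0.65, 0, 0, 0, 0, 0, 0],
])

```text
clock: 9.32
eef_pos: [0.4452, 0.0427, 0.0402]
tool_rot: [0.729, 0.684, -0.0, -0.001]
ft_force: [-1.5, 1.0, 5.7]
grip_width: 0.0555
grasp_force: 2.5
```

Call:
move_arm([
  [0.65, -2, 0, 0.2, 0, 0, 0],
  [0.65, -4, 0, 0, 0, 0, 0],
  [0.65, -4.5, 0, 0, 0, 0, 0],
  [0.65, -4.5, 0, 0, 0, 0, 0],
  [0.65, -4.5, 0, 0, 0, 0, 0],
  [0.65, -4.5, 0, 0, 0, 0, 0],
  [0.65, -4, 0, 0, 0, 0, 0],
  [0.65, -3, 0, 0, 0, 0, 0],
  [0.65, -2, 0, 0, 0, 0, 0],
  [0.65, 0, 0, 0, 0, 0, 0],
])

```text
clock: 10.15
eef_pos: [0.4424, 0.0093, 0.0407]
tool_rot: [0.73, 0.684, -0.001, -0.001]
ft_force: [-7.0, -0.4, 13.7]
grip_width: 0.0555
grasp_force: 6.5
```

Call:
move_arm([
  [0.65, 0, 0, -2, 0, 0, 0],
  [0.65, 0, 0, -14, 0, 0, 0],
  [0.65, 20, 0, -25, 0, 0, 0],
  [0.65, 40, 0, -30, 0, 0, 0],
  [0.65, 40, 0, 0, 0, 0, 0],
  [0.65, 0, 0, 0, 0, 0, 0],
])

```text
clock: 10.65
eef_pos: [0.4525, 0.1084, 0.108]
tool_rot: [0.727, 0.686, 0.004, 0.001]
ft_force: [-0.2, -0.6, 0.2]
grip_width: 0.0556
grasp_force: 0.0
```

```bash
python3 -c "
from h import *
fittube([444,18])
err([445,26,42])
a=bot.camera('top');b=bot.camera('scene')
z=lambda i,l,t:cv2.resize(i[t:t+95,l:l+130],None,fx=3,fy=3,interpolation=cv2.INTER_CUBIC)
cv2.imwrite('pics/c5.png',np.hstack([z(a,215,165),z(b,220,140)]))
"
```

```text
['top', 'scene'] [455.1  15.2  -6.6] res 1207.0 outline frame 5.7 31.8
['top'] [447.8  22.1  -0.7] res 1106.5 outline frame -2.0 38.2
['scene'] [449.8  15.7  -7.5] res 102.6 outline frame 0.4 32.0
pos [449.2 102.  105.2] shift [-76.1   0.8  63.2] toolx yaw 86.31 f [-0.31  0.35  0.05] w 0.0555 t 10.85
```

View pics/c5.png

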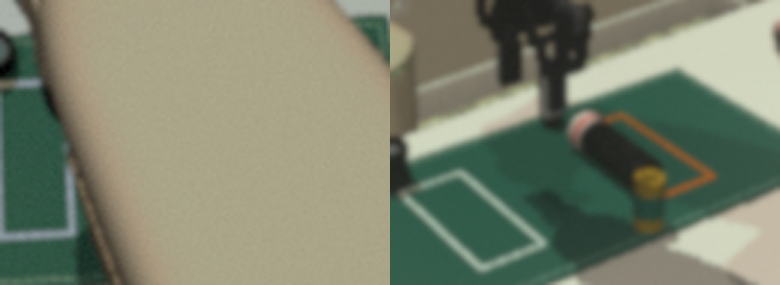

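Call:
move_arm([
  [0.65, -20, 0, -30, 0, 0, 0],
  [0.65, -41, 0, -20, 0, 0, 0],
  [0.65, -41, 0, 0, 0, 0, 0],
  [0.65, -41, 0, 0, 0, 0, 0],
  [0.65, -41, 0, 0, 0, 0, 0],
  [0.65, -41, 0, 0, 0, 0, 0],
  [0.65, -41, 0, 0, 0, 0, 0],
  [0.65, -41, 0, 0, 0, 0, 0],
  [0.65, -30, 0, 0, 0, 0, 0],
  [0.65, 0, 0, 0, 0, 0, 0],
])

```text
clock: 11.78
eef_pos: [0.4271, -0.2364, 0.1536]
tool_rot: [0.733, 0.68, -0.001, 0.001]
ft_force: [-0.5, -0.1, -0.1]
grip_width: 0.0555
grasp_force: 0.0
```

```bash
python3 -c "
from h import *
fittube([444,18])
err([445,26,42])
a=bot.camera('top');cv2.imwrite('pics/c6.png',cv2.resize(a[165:265,205:345],None,fx=5,fy=5,interpolation=cv2.INTER_CUBIC))
"
```

```text
['top', 'scene'] [444.7  17.5  -5.3] res 123.5 outline frame -4.7 33.4
['top'] [444.6  18.   -5.8] res 39.2 outline frame -4.9 33.9
['scene'] [448.6  16.4  -5.5] res 79.8 outline frame -0.8 32.6
pos [ 427.5 -229.8  153.5] shift [256.3   0.9 111.8] toolx yaw 86.25 f [-0.8   0.57 -0.02] w 0.0554 t 11.9833
```

View pics/c6.png

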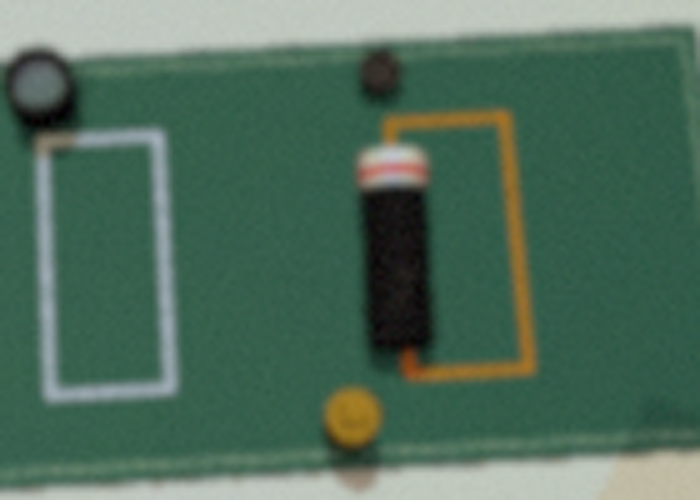

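Call:
move_arm([
  [0.7, 38, 0, 0, 0, 0, 1],
  [0.7, 40, 0, 0, 0, 0, 1],
  [0.7, 40, 0, 0, 0, 0, 0],
  [0.7, 40, 0, 0, 0, 0, 0],
  [0.7, 40, 0, 0, 0, 0, 0],
  [0.7, 38, 0, 20, 0, 0, 0],
  [0.7, 20, 0, 30, 0, 0, 0],
  [0.7, 0, 0, 35, 0, 0, 0],
  [0.7, 0, 0, 16, 0, 0, 0],
  [0.7, 0, 0, 0, 0, 0, 0],
])

```text
clock: 12.87
eef_pos: [0.4475, 0.0255, 0.0502]
tool_rot: [0.74, 0.673, -0.003, -0.003]
ft_force: [-1.0, 0.2, -0.1]
grip_width: 0.0596
grasp_force: 0.0
```

```bash
python3 -c "
from h import *
err([445.2,26.2,42])
"
```

```text
pos [447.5  25.5  50.2] shift [ 0.5 -2.3  8.2] toolx yaw 84.55 f [-0.97  0.22 -0.07] w 0.0596 t 12.8667
```

Call:
move_arm([
  [0.7, 0.5, -1.5, 5, 0, 0, 0],
  [0.7, 0, 0, 3, 0, 0, 0],
  [0.7, 0, 0, 1, 0, 0, 0],
  [0.7, 0, 0, 0.5, 0, 0, 0],
  [0.7, 0, 0, 0, 0, 0, 0],
])

```text
clock: 13.28
eef_pos: [0.4511, 0.0242, 0.045]
tool_rot: [0.742, 0.671, 0.001, 0.001]
ft_force: [-0.9, -0.3, 0.9]
grip_width: 0.0602
grasp_force: 0.0
```

Call:
move_arm([
  [0.7, 2, -5.5, 0, 0, 0, 0],
  [0.7, 0, 0, 3, 0, 0, 0],
  [0.7, 0, 0, 1.5, 0, 0, 0],
  [0.7, 0, 0, 0, 0, 0, 0],
])

```text
clock: 13.62
eef_pos: [0.4449, 0.0269, 0.0396]
tool_rot: [0.741, 0.671, 0.0, -0.0]
ft_force: [-1.0, -0.2, 2.7]
grip_width: 0.0598
grasp_force: 0.9
```

Call:
move_arm([
  [0.7, 0, 0, 1, 0, 0, 0],
  [0.7, 0, 0, 0.5, 0, 0, 0],
  [0.7, 0, 0, 0, 0, 0, 0],
])

```text
clock: 13.87
eef_pos: [0.4451, 0.0274, 0.0389]
tool_rot: [0.741, 0.671, 0.001, -0.0]
ft_force: [-3.3, 1.5, 9.2]
grip_width: 0.06
grasp_force: 4.6
```

Call:
move_arm([
  [0.7, -2, 0, 0, 0, 0, 0],
  [0.7, -4, 0, 0, 0, 0, -0.5],
  [0.7, -4.5, 0, 0, 0, 0, -0.5],
  [0.7, -4.5, 0, 0, 0, 0, -0.5],
  [0.7, -4.5, 0, 0, 0, 0, -0.5],
  [0.7, -4.5, 0, 0, 0, 0, -0.5],
  [0.7, -4.5, 0, 0, 0, 0, -0.5],
  [0.7, -3.5, 0, 0, 0, 0, -0.5],
  [0.7, -2, 0, 0, 0, 0, 0],
  [0.7, 0, 0, 0, 0, 0, 0],
])

```text
clock: 14.7
eef_pos: [0.4432, -0.0074, 0.0397]
tool_rot: [0.721, 0.693, 0.001, 0.001]
ft_force: [-4.7, 0.2, 13.7]
grip_width: 0.0598
grasp_force: 7.2
```

Call:
move_arm([
  [0.7, 0, 0, -2, 0, 0, 0],
  [0.7, 0, 0, -14, 0, 0, 0],
  [0.7, -20, 0, -40, 0, 0, 0],
  [0.7, -41, 0, -40, 0, 0, 0],
  [0.7, -41, 0, 0, 0, 0, 0],
  [0.7, -41, 0, 0, 0, 0, 0],
  [0.7, -41, 0, 0, 0, 0, 0],
  [0.7, -41, 0, 0, 0, 0, 0],
  [0.7, -20, 0, 0, 0, 0, 0],
  [0.7, 0, 0, 0, 0, 0, 0],
])

```text
clock: 15.53
eef_pos: [0.4337, -0.2437, 0.1204]
tool_rot: [0.723, 0.691, -0.0, 0.001]
ft_force: [0.1, -0.1, 0.2]
grip_width: 0.0601
grasp_force: 0.0
```

```bash
python3 -c "
from h import *
fittube([444,1])
err([445,10,50])
"
```

```text
['top', 'scene'] [ 4.434e+02 -2.000e-01 -4.600e+00] res 126.2 outline frame -4.9 15.7
['top'] [ 4.432e+02  1.000e-01 -4.200e+00] res 45.3 outline frame -5.1 16.0
['scene'] [446.1  -1.6  -5.9] res 73.2 outline frame -2.2 14.5
pos [ 433.3 -238.3  120.1] shift [248.5   2.5  70.3] toolx yaw 87.85 f [ 0.17  0.49 -0.22] w 0.06 t 15.7333
```

Call:
move_arm([
  [0.7, 38, 0, 0, 0, 0, 1],
  [0.7, 40, 0, 0, 0, 0, 1],
  [0.7, 40, 0, 0, 0, 0, 0],
  [0.7, 40, 0, 0, 0, 0, 0],
  [0.7, 40, 0, 0, 0, 0, 0],
  [0.7, 35, 0, 10, 0, 0, 0],
  [0.7, 15, 0, 30, 0, 0, 0],
  [0.7, 0, 0, 28, 0, 0, 0],
  [0.7, 0, 0, 0, 0, 0, 0],
  [0.7, 0, 0, 0, 0, 0, 0],
])

```text
clock: 16.57
eef_pos: [0.4475, 0.0095, 0.0516]
tool_rot: [0.732, 0.682, -0.002, -0.002]
ft_force: [0.8, 0.2, -0.3]
grip_width: 0.0599
grasp_force: 0.0
```

```bash
python3 -c "
from h import *
err([443.9,8,39.6])
"
```

```text
pos [447.5   9.5  51.6] shift [-1.7 -3.5 12. ] toolx yaw 85.97 f [ 0.81  0.17 -0.34] w 0.0599 t 16.5667
```

Call:
move_arm([
  [0.7, -1, -4, 5, 0, 0, 0],
  [0.7, 0, 0, 3, 0, 0, 0],
  [0.7, 0, 0, 1, 0, 0, 0],
  [0.7, 0, 0, 0, 0, 0, 0],
])

```text
clock: 16.9
eef_pos: [0.4461, 0.007, 0.0441]
tool_rot: [0.733, 0.68, 0.001, 0.0]
ft_force: [0.3, -0.2, -0.2]
grip_width: 0.0601
grasp_force: 0.0
```

```bash
python3 -c "
from h import *
err([443.9,8,39.6])
"
```

```text
pos [446.1   7.   44.1] shift [ 0.9 -2.3  4.5] toolx yaw 85.74 f [ 0.34 -0.22 -0.23] w 0.0601 t 16.9
```

Call:
move_arm([
  [0.7, 1, -2, 3, 0, 0, 0],
  [0.7, 0, 0, 1.5, 0, 0, 0],
  [0.7, 0, 0, 1, 0, 0, 0],
  [0.7, 0, 0, 0, 0, 0, 0],
])

```text
clock: 17.23
eef_pos: [0.4444, 0.0088, 0.0392]
tool_rot: [0.733, 0.681, 0.001, 0.0]
ft_force: [-3.4, 1.5, 10.0]
grip_width: 0.0599
grasp_force: 5.0
```

Call:
move_arm([
  [0.7, -2, 0, 0, 0, 0, 0],
  [0.7, -3.5, 0, 0, 0, 0, -0.3],
  [0.7, -4, 0, 0, 0, 0, -0.3],
  [0.7, -4, 0, 0, 0, 0, -0.3],
  [0.7, -4, 0, 0, 0, 0, -0.3],
  [0.7, -4, 0, 0, 0, 0, -0.3],
  [0.7, -4, 0, 0, 0, 0, -0.2],
  [0.7, -3, 0, 0, 0, 0, 0],
  [0.7, -1.5, 0, 0, 0, 0, 0],
  [0.7, -1, 0, 0, 0, 0, 0],
])

```text
clock: 18.07
eef_pos: [0.4428, -0.0226, 0.0397]
tool_rot: [0.723, 0.691, 0.001, 0.001]
ft_force: [-5.2, 1.8, 13.9]
grip_width: 0.0597
grasp_force: 7.0
```

Call:
move_arm([
  [0.7, 0, 0, 0, 0, 0, 0],
  [0.7, 0, 0, -2, 0, 0, 0],
  [0.7, 0, 0, -14, 0, 0, 0],
  [0.7, -20, 0, -40, 0, 0, 0],
  [0.7, -41, 0, -40, 0, 0, 0],
  [0.7, -41, 0, 0, 0, 0, 0],
  [0.7, -41, 0, 0, 0, 0, 0],
  [0.7, -41, 0, 0, 0, 0, 0],
  [0.7, -41, 0, 0, 0, 0, 0],
  [0.7, 0, 0, 0, 0, 0, 0],
])

```text
clock: 18.9
eef_pos: [0.4328, -0.2416, 0.1208]
tool_rot: [0.725, 0.689, -0.001, 0.002]
ft_force: [1.0, 1.1, 0.8]
grip_width: 0.0595
grasp_force: 0.0
```

```bash
python3 -c "
from h import *
fittube([443,-16])
err([445,-10,50])
a=bot.camera('top');b=bot.camera('scene')
z=lambda i,l,t:cv2.resize(i[t:t+100,l:l+95],None,fx=4,fy=4,interpolation=cv2.INTER_CUBIC)
cv2.imwrite('pics/c7.png',np.hstack([z(a,255,165),z(b,260,140)]))
"
```

```text
['top', 'scene'] [443.6 -15.2  -4.2] res 79.6 outline frame -3.8 0.8
['top'] [443.4 -15.   -4.1] res 37.1 outline frame -4.0 0.9
['scene'] [444.8 -16.3  -3.4] res 42.9 outline frame -2.5 -0.2
pos [ 432.2 -234.   120. ] shift [224.3   3.1  70.2] toolx yaw 87.5 f [-0.11  0.23 -0.08] w 0.0598 t 19.1
```

View pics/c7.png

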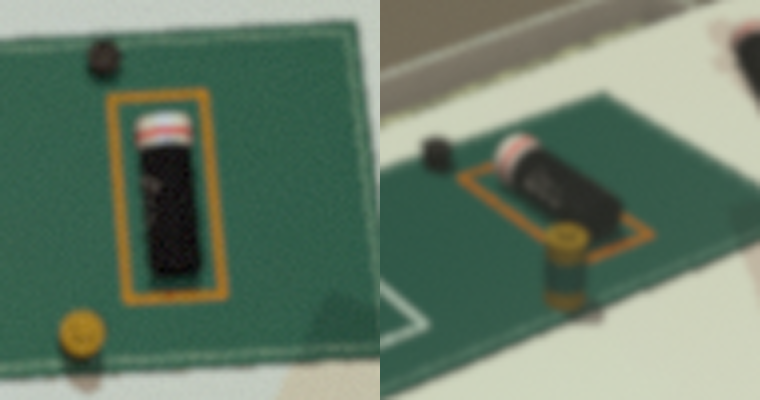

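The tube lies inside the orange outline: in the crop it runs from (163,115) to (175,275) within a frame spanning (108–228, 90–303). It is centred within 1 mm across and 4 mm along, and square to within about 0.5°. The stopper and cartridge have not moved, and the arm is clear, so I'm handing in.

```bash
python3 -c "
from h import *
print(bot.job_done())"
```

```text
the job is handed in; nothing more can be done
None
```

I rolled the tube from above in five strokes; it now lies at rest inside the orange outline, within about 1 mm of centre across, 4 mm along and 0.5° of square, and the job was handed in at about 19 s with the arm clear.

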